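# Twist the strainer cup up into the film washer's head

## Task

Fit the strainer cup to the film washer: pick it up by its handle, bring it up into the ring under the washer's head from below, feel for the slots, press it up against the spring and turn it counter-clockwise (seen from above) until its lugs drop into their locking recesses. Be gentle, never force it against the head, leave the beaker, the bottle and the jar where they stand, and let go with the cup hanging locked by itself.

Things in the scene. Friction and masses are not known exactly. Their poses are not given: they have to be found in the camera images.
- cup_grip (a point): Middle of the black handle of the loose strainer cup: grip here. Axes are the cup's: z up, +x from handle to cup. The cup's axis is 98 mm away along +x, the cup's underside 30 mm below. Handle: upright slab 16 mm thick (y), 40 mm high, 74 mm long (61 to 135 mm off the cup's axis); its neck to the cup is 14 mm wide and 16 to 32 mm above the underside. It tilts a little in the grip under load.
- cup_center (a point): Centre of the round grey strainer cup (60 mm diameter, 62 mm tall, 0.12 to 0.20 kg, standing upright on the bench), on its axis, 31 mm above its underside; axes as cup_grip, handle to -x. The top 9 mm taper to 52 mm diameter under a steel mesh. A sideways push on the handle acts on the lugs about three times as hard: turn with a few newtons only; 40 N between cup and head is too much.
- lug (a point): Middle of the lug that sits above the handle: one of three on the cup's side, at 60, 180 and 300 degrees from the cup's +x, reaching 36 mm from its axis, 12 mm wide, 48 to 53 mm above its underside. Axes as the cup's.
- mouth (a point): Centre of the ring's round opening (63.6 mm wide, facing down), at the ring's underside, 130 mm above the bench; z up. Around it a black round housing, 85 mm in diameter, 0 to 38 mm above this point. The side to -x is open: the cup comes in from there. If the lugs miss the slots they meet the ring's rigid underside, with the cup's underside 53 mm below this point.
- stand (a point): The head's stand: this point is on the black base plate's top, 10 mm above the bench, right below the mouth; axes as the mouth's. Plate: -60 to +100 mm in x, 65 mm to either side in y. Two steel posts stand 85 mm away in +x, 50 mm to either side, with an aluminium cross plate at the housing's height. Fixed to the bench.
- slot (a point): Nominal place of one (at 155 degrees) of the ring's three slots, at 35, 155, 275 degrees from +x, 35 mm from the axis, at its underside; axes as the mouth's. The ring was clamped at an angle neither measured nor visible: the real slots are turned up to 12 degrees either way about z and must be found by feel. Nominally the cup enters with its x turned -25 degrees from the mouth's x. Play 3 deg.
- shelf (a point): On the ring's axis, level with the top of the shelves, 8 mm above the mouth. A lug in a slot may rise; once above the shelf it can turn counter-clockwise seen from above (+ about z) only. After 50 degrees (plus or minus 3) it is over a recess 4 mm deeper, and meets a stop. To turn, the cup's underside must be 40 to 32 mm below the mouth, best 36; locked, it hangs 44 below, level.
- spring (a point): Centre of the rubber face of the spring plate inside the ring, as it rests, 15 mm above the mouth. It meets the cup's top when the cup's underside is 47 mm below the mouth and pushes down with 1.5 N, growing by 0.2 N per mm; it bottoms out hard after 15 mm (underside 32 mm below the mouth).
- beaker: Bystander: clear beaker, 66 mm wide, 85 mm tall, loose; origin at its underside.
- bleach: Bystander: orange bottle, 72 mm wide, 150 mm tall, loose; origin at its underside.
- canister: Bystander: black jar with grey cap, 60 mm wide, 120 mm tall, loose; origin at its underside.

How it is judged:
By the outcome, as a careful person would: the job done as asked, in the order asked, and still so for the second after the job is handed in, with the robot touching nothing.
It also fails if it takes over 72 s, if anything falls off the work surface, if the arm or the gripper's body presses on something with over 40 N, if the wrist force passes 120 N, or if a joint passes its speed limit or range.

## Robot

A 6-joint arm with a two-finger parallel gripper is mounted at the origin on the work surface. World frame = base frame: x ahead of the robot, y to its left, z up, the work surface at z = 0. Lengths are in m, angles in rad, forces in N, time in s.
With the tool pointing down it reaches from about 0.35 to 0.85 m from the base axis. Payload 8.1 kg.
Tool frame: the origin (TCP) lies at the very end of the fingers, on their centre line; the grasp point (between the pads) lies robot.tcp_to_grasp behind it (robot.tcp_to_grasp is the distance from the TCP to the grasp point, in m); z points along the fingers, y is the line along which they close (so a half turn about z gives the same grasp; the last joint's range is limited). The gripper opens to 93 mm and grips with 3 to 60 N. Pads are 15 mm wide; open, the fingers measure 128 mm over their backs; the gripper's body (75 mm by 188 mm) begins 65 mm behind the grasp point.
Start: joints at [1.241, 0.13, 1.488, -0, 1.523, -0.085], TCP at [0.145, 0.582, 0.219] pointing down, gripper open.
Joint ranges: [-2.96, 2.96], [-0.89, 2.26], [0.02, 2.5], [-1.34, 4.48], [0, 2.73], [-2.66, 2.66]. Speed limits (rad/s): [2.39, 2.39, 2.79, 3.14, 3.14, 3.14].

## Interface

Orientations are given as a rotation vector (axis times angle).
In Python, from plant import robot gives the robot as it stands. The module is installed in compiled form; this text tells all that it offers.
- The arm moves only by the shell command python3 -m pendant 'ROWS' [FORCE]. ROWS is JSON, a list that holds one entry, the list of rows, each a list of 5 numbers: the opening, from 0 (shut) to 1 (fully open), then the shift along the tool's x, y, z in cm, then the turn about the tool's z in degrees. In form: [[[fingers, x, y, z, roll], ...]]. A call has 1 to 8 rows; each row shifts and turns the commanded pose from where the row before left it, along the tool's axes as they then stand; what a row does not reach is not made up. A row lasts 1/10 s, in which the tool goes at most 50 mm and 8.59 degrees, less where a joint would pass 70% of its speed; a pose out of reach is approached as far as the arm can. A call is refused whole if a number of a shift passes 5 or a number of a turn 8.59, either way. A call with a gripper value outside its range is refused whole. The fingers move at their own pace and stop on an object; FORCE is the grip in N (left out, the last holds). Time passes only in rows, so rows that do not move let the fingers close. It gives the time, the measured TCP pose, the force, the opening and the grip force at its end, in the units of the state.
- robot.read_state(): the state, without advancing time (a new reading comes with each control period).
- robot.read_camera(name): name is "scene" or "top" or "wrist"; returns a dict with "img" (480x640x3 uint8, blue, green, red), "K" (3x3 intrinsics, pixels), "k1" (the pictures are not rectified: a ray, as slopes to the right and down, at radius r is drawn at 1 + k1 r^2 times it, then the intrinsics apply), "pose" (4x4, takes a point from camera to world coordinates). Camera axes: x right, y up, looking along -z (the intrinsics and any distortion apply to the point x, -y, -z); pixel columns grow to the right and rows downward; lengths in m; the calibration is good to about 2 mm. A picture is of the moment at which its call begins. There is no depth.
- robot.close_job(): hands the job in; it is judged then, once.
The state is a dict: "t": time; "q": joint angles; "dq": joint speeds; "joint_torque": joint torques, N m; "tool_pos": TCP position; "orientation": TCP orientation; "force": force on the tool from outside, world axes, zero at the start; "wrist_torque": the same for the moment, N m; "opening": finger opening in m; "gripper_force": force on a finger pad.
Only numpy, scipy, OpenCV 4.12 (cv2) and the standard library are available. Lean on these libraries where they do the work, as an engineer would, in place of code of your own. Each camera call takes 0.05 s, during which the arm holds its last target. There are 200 camera calls.

## Working session

There is one attempt and no reset: what is moved stays moved. The work goes in short steps, Python scripts to look and compute and a shell command to move; the robot and the scene stay as the last step left them, time stands still between calls to the robot, and variables do not carry over. Pictures are saved under pics/ and viewed, at most 10 in all, crops included, and the job is handed in when it is done.

```bash
mkdir -p pics
cat > h.py <<'E'
import numpy as np, cv2
from scipy.spatial.transform import Rotation as R
from plant import robot
def ray(c,px):
    K=np.array(c["K"]);u=np.array([(px[0]-K[0,2])/K[0,0],(px[1]-K[1,2])/K[1,1]])
    s=u.copy()
    for _ in range(20): s=u/(1+c["k1"]*(s@s))
    P=np.array(c["pose"]);d=P[:3,:3]@np.array([s[0],-s[1],-1]);return P[:3,3],d
def atz(c,px,z):
    o,d=ray(c,px);return o+d*(z-o[2])/d[2]
def proj(c,p):
    P=np.array(c["pose"]);q=P[:3,:3].T@(np.array(p)-P[:3,3]);s=np.array([q[0],-q[1]])/-q[2]
    s=s*(1+c["k1"]*(s@s));K=np.array(c["K"]);return K[0,0]*s[0]+K[0,2],K[1,1]*s[1]+K[1,2]
E
python3 - <<'E'
from h import *
import pickle
for n in("scene","top"):
    c=robot.read_camera(n);cv2.imwrite(f"pics/{n}0.png",c["img"]);pickle.dump(c,open(n+".pkl","wb"));print(n,np.round(c["pose"],3).tolist(),c["k1"])
s=robot.read_state();print({k:np.round(v,3).tolist() for k,v in s.items()},robot.tcp_to_grasp)
print(R.from_rotvec(s["orientation"]).as_matrix().round(3))
E
```

```text
scene [[-0.892, -0.294, 0.345, 0.955], [0.453, -0.574, 0.682, 0.71], [-0.003, 0.765, 0.645, 0.794], [0.0, 0.0, 0.0, 1.0]] -0.10995105563733071
top [[-0.025, 0.992, -0.123, 0.403], [-1.0, -0.025, 0.001, 0.019], [-0.002, 0.123, 0.992, 1.649], [0.0, 0.0, 0.0, 1.0]] -0.021259971086674826
{'t': 0.1, 'q': [1.241, 0.131, 1.489, -0.0, 1.523, -0.085], 'dq': [-0.0, -0.002, -0.004, 0.0, 0.001, -0.001], 'joint_torque': [0.001, -56.134, -49.309, 0.077, 0.029, -0.0], 'tool_pos': [0.145, 0.582, 0.218], 'orientation': [-0.384, -3.118, 0.003], 'force': [-0.726, 0.376, 0.314], 'wrist_torque': [-0.047, 0.03, 0.028], 'gripper_force': 0.0, 'opening': 0.093} 0.0188
[[-0.97   0.242 -0.001]
 [ 0.242  0.97  -0.002]
 [ 0.    -0.002 -1.   ]]
```

View pics/scene0.png

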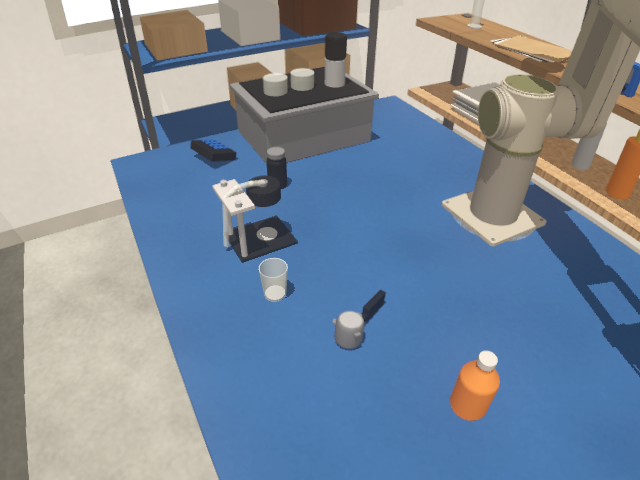

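View pics/top0.png

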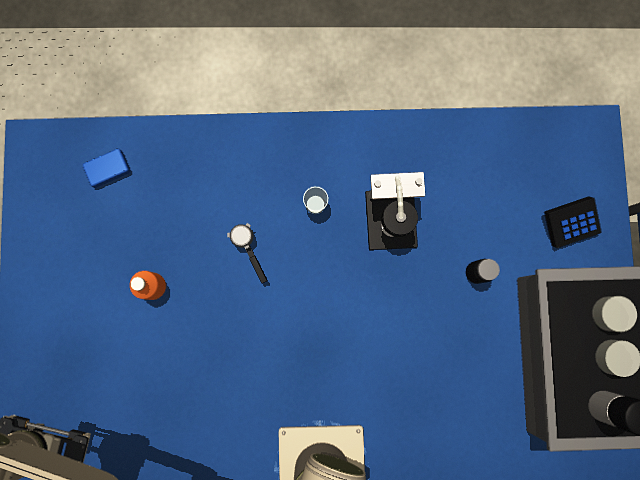

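The scene view shows the cup at about (349,330) with its handle pointing to (380,298) and the stand at about (262,235). In the top view the cup top is at (241,236), the handle end at (266,285), the housing at (400,217) and the beaker at (316,200). I'll zoom in on the top view.

Run:
```python
from h import *
import pickle
c=pickle.load(open("top.pkl","rb"))
cv2.imwrite("pics/topz.png",cv2.resize(c["img"][160:300,225:425],None,fx=4,fy=4,interpolation=cv2.INTER_CUBIC))
for n,p,z in(("cuptop",(241,236),.062),("hend",(266,284),.05),("hous",(400,217),.168),("pl",(366,249),.01),("pr",(417,249),.01),("beaker",(316,200),.06),("bottle",(138,284),.15),("jar",(489,269),.12)):
    print(n,atz(c,p,z).round(3))
```

```text
cuptop [0.6   0.193 0.062]
hend [0.476 0.131 0.05 ]
hous [ 0.624 -0.203  0.168]
pl [ 0.564 -0.133  0.01 ]
pr [ 0.56  -0.269  0.01 ]
beaker [ 0.69  -0.003  0.06 ]
bottle [0.479 0.434 0.15 ]
jar [ 0.496 -0.425  0.12 ]
```

View pics/topz.png

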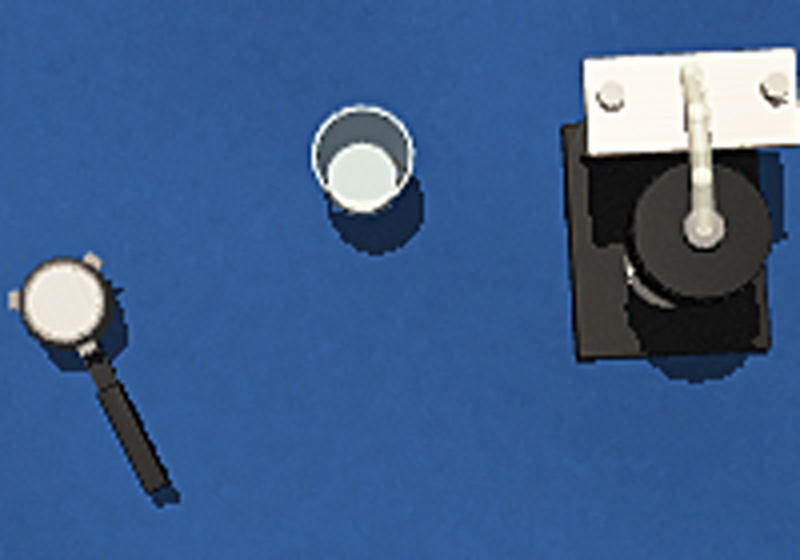

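The zoom shows the mesh centre at (66,303), the handle end at (156,488), the housing centre at (702,230), and the plate corners at (578,360), (768,352) and (563,125), all in zoom pixels.

```bash
cat >> h.py <<'E'
def go(target_xy, z, yang, n_note=""):
    """shift (cm, tool axes) and roll (deg) to bring TCP to target, tool-y at world angle yang"""
    s=robot.read_state();M=R.from_rotvec(s["orientation"]).as_matrix()
    d=np.array([*target_xy,z])-s["tool_pos"];a=np.degrees(np.arctan2(M[1,1],M[0,1]))
    roll=-((yang-a+180)%360-180)
    print("tool shift cm",(M.T@d*100).round(2),"roll",round(roll,2),"tool y ang",round(a,2),"tcp",np.round(s["tool_pos"],4),"F",np.round(s["force"],2),"T",np.round(s["wrist_torque"],3),"t",s["t"],"q6",s["q"][5])
E
python3 - <<'E'
from h import *
import pickle
c=pickle.load(open("top.pkl","rb"))
f=lambda u,v,z: atz(c,(225+u/4-.375,160+v/4-.375),z)
cup=f(66,303,.062);he=f(156,487,.05);ho=f(702,230,.168);a,b,d=f(578,360,.01),f(768,352,.01),f(563,125,.01)
print(cup,he,ho,a,b,d)
ang=lambda v:np.degrees(np.arctan2(v[1],v[0]))
print("cup x",ang(cup-he),"dist",np.linalg.norm((cup-he)[:2]),"plate x",ang(d-a),"y",ang(a-b)-90, np.linalg.norm(a-b))
e=np.radians(ang(d-a)*.5+.5*(ang(a-b)-90));m=(a+b)/2+.06*np.array([np.cos(e),np.sin(e),0]);print("mouth from plate",m)
w=np.radians(ang(cup-he));g=cup[:2]-.098*np.array([np.cos(w),np.sin(w)]);print("grip",g)
go(g,.12,ang(cup-he)-90)
E
```

```text
[0.60188924 0.19231989 0.062     ] [0.4825884  0.13706099 0.05      ] [ 0.62335983 -0.20368907  0.168     ] [ 0.5617138  -0.14141981  0.01      ] [ 0.56385802 -0.26781555  0.01      ] [ 0.72043774 -0.1372126   0.01      ]
cup x 24.853076134644063 dist 0.13147713334072733 plate x 1.51835039181539 y 0.9718884370636118 0.12641393230948786
mouth from plate [ 0.62277174 -0.2033139   0.01      ]
grip [0.51296517 0.15113119]
tool shift cm [-46.11 -32.84   9.82] roll 141.12 tool y ang 75.97 tcp [0.1453 0.5816 0.2177] F [-0.73  0.38  0.31] T [-0.047  0.03   0.028] t 0.1 q6 -0.08541279303168314
```

```bash
python3 -m pendant '[[[1,-2.9,-2.05,0,0],[1,-2.9,-2.05,0,0],[1,-2.9,-2.05,0,0],[1,-2.9,-2.05,0,0],[1,-2.9,-2.05,0,0],[1,-2.9,-2.05,0,0],[1,-2.9,-2.05,0,0],[1,-2.9,-2.05,0,0]]]'
python3 -m pendant '[[[1,-2.9,-2.05,0,0],[1,-2.9,-2.05,0,0],[1,-2.9,-2.05,0,0],[1,-2.9,-2.05,0,0],[1,-2.9,-2.05,0,0],[1,-2.9,-2.05,0,0],[1,-2.9,-2.05,0,0],[1,-2.9,-2.05,0,0]]]'
python3 -m pendant '[[[1,0,0,0,8.5],[1,0,0,0,8.5],[1,0,0,0,8.5],[1,0,0,0,8.5],[1,0,0,0,8.5],[1,0,0,0,8.5],[1,0,0,0,8.5],[1,0,0,0,8.5]]]'
python3 -m pendant '[[[1,0,0,0,8.5],[1,0,0,0,8.5],[1,0,0,0,8.5],[1,0,0,0,8.5],[1,0,0,0,8.5],[1,0,0,0,8.5],[1,0,0,0,8.5],[1,0,0,0,8.5]]]'
python3 -m pendant '[[[1,0,0,0,5],[1,0,0,0,0],[1,0,0,0,0]]]'
python3 - <<'E'
from h import *
import pickle
go((.513,.151),.12,24.85-90)
c=robot.read_camera("wrist");cv2.imwrite("pics/w1.png",c["img"]);pickle.dump(c,open("w1.pkl","wb"))
E
```

```text
t: 0.9
tool_pos: [0.3312, 0.3654, 0.2183]
orientation: [-0.383, -3.118, 0.001]
force: [0.6, -0.2, -1.3]
opening: 0.0929
gripper_force: 0.0
t: 1.7
tool_pos: [0.5166, 0.1501, 0.2182]
orientation: [-0.384, -3.117, 0.0]
force: [0.3, 0.4, -0.5]
opening: 0.093
gripper_force: 0.0
t: 2.5
tool_pos: [0.5157, 0.1514, 0.2181]
orientation: [-2.068, -2.364, 0.001]
force: [-0.4, -0.3, -0.5]
opening: 0.0929
gripper_force: 0.0
t: 3.3
tool_pos: [0.5157, 0.1514, 0.2181]
orientation: [-3.037, -0.803, 0.002]
force: [0.6, -0.8, -0.2]
opening: 0.093
gripper_force: 0.0
t: 3.6
tool_pos: [0.5158, 0.1514, 0.2183]
orientation: [-3.066, -0.684, 0.001]
force: [-1.2, -0.2, -0.3]
opening: 0.0932
gripper_force: 0.0
tool shift cm [-0.27 -0.08  9.83] roll 0.28 tool y ang -64.87 tcp [0.5158 0.1514 0.2183] F [-1.17 -0.21 -0.32] T [-0.045  0.154 -0.031] t 3.6 q6 1.3222113839632363
```

View pics/w1.png

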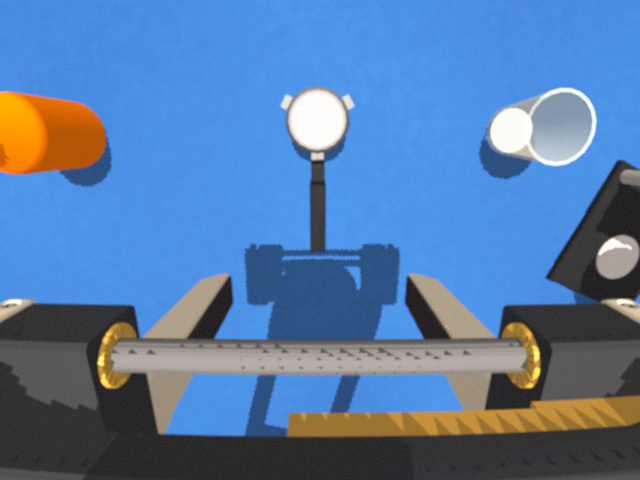

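The wrist view shows the cup top at (317.5,120), the handle's near end at (318,251) and its far end at (318,183).

Run:
```python
from h import *
import pickle
c=pickle.load(open("w1.pkl","rb"))
cup=atz(c,(317.5,120),.062);a=atz(c,(318.3,251),.05);b=atz(c,(318,183),.05)
print(cup,a,b,np.linalg.norm((cup-a)[:2]),np.linalg.norm((cup-b)[:2]))
ang=lambda v:np.degrees(np.arctan2(v[1],v[0]))
print(ang(cup-a),ang(b-a),"plate corner etc",atz(c,(548,277),.01))
w=ang(cup-a);g=cup[:2]-.098*np.array([np.cos(np.radians(w)),np.sin(np.radians(w))]);print(g);go(g,.0112,w-90)
```

```text
[0.60363324 0.19385407 0.062     ] [0.48672049 0.13816822 0.05      ] [0.55059804 0.16849135 0.05      ] 0.12949712658342893 0.05878775382897807
25.468580173392642 25.394021395011357 plate corner etc [ 0.56460154 -0.13791519  0.01      ]
[0.51515676 0.15171249]
tool shift cm [-0.05 -0.06 20.72] roll -0.34 tool y ang -64.88 tcp [0.5159 0.1514 0.2184] F [-0.31  0.45 -0.28] T [-0.007  0.125  0.017] t 3.65 q6 1.3223807536483057
```

```bash
python3 -m pendant '[[[1,0,-0.06,3,0],[1,0,0,3,0],[1,0,0,3,0],[1,0,0,3,0],[1,0,0,3,0],[1,0,0,2,0],[1,0,0,1.5,0],[1,0,0,1,0]]]' 50
python3 -m pendant '[[[1,0,0,0.8,0],[1,0,0,0.4,0],[1,0,0,0,0],[0,0,0,0,0],[0,0,0,0,0],[0,0,0,0,0],[0,0,0,0,0],[0,0,0,0,0]]]' 50
python3 -m pendant '[[[0,0,0,0,0],[0,0,0,0,0],[0,0,0,0,0],[0,0,0,0,0],[0,0,0,0,0],[0,0,0,0,0],[0,0,0,0,0],[0,0,0,0,0]]]' 50
python3 -c "
from h import *
go((.5,.15),.0112,-64.53)"
```

```text
t: 4.45
tool_pos: [0.5153, 0.1519, 0.0224]
orientation: [-3.067, -0.681, 0.002]
force: [-0.2, -0.4, 0.6]
opening: 0.093
gripper_force: 0.0
t: 5.25
tool_pos: [0.5159, 0.152, 0.0118]
orientation: [3.067, 0.679, 0.0]
force: [0.4, 0.2, -0.3]
opening: 0.0578
gripper_force: 0.0
t: 6.05
tool_pos: [0.5158, 0.152, 0.0117]
orientation: [3.067, 0.679, 0.0]
force: [0.7, -0.3, -0.1]
opening: 0.0159
gripper_force: 50.0
tool shift cm [-1.52 -0.49  0.05] roll -0.5 tool y ang -65.03 tcp [0.5158 0.152  0.0117] F [ 0.67 -0.31 -0.06] T [-0.051  0.092 -0.009] t 6.05 q6 1.3261209353110939
```

```bash
python3 -m pendant '[[[0,0,0,-0.3,0],[0,0,0,-0.6,0],[0,0,0,-0.8,0],[0,0,0,-0.8,0],[0,0,0,-0.8,0],[0,0,0,-0.6,0],[0,0,0,-0.4,0],[0,0,0,-0.2,0]]]'
python3 -m pendant '[[[0,-0.6,0.6,0,0],[0,-1.2,1.2,0,0],[0,-1.8,1.9,0,0],[0,-1.9,2,0,0],[0,-1.9,2,0,0],[0,-1.9,2,0,0],[0,-1.9,2,0,0],[0,-1.9,2,0,0]]]'
python3 -m pendant '[[[0,-1.9,2,0,2],[0,-1.9,2,0,0],[0,-1.9,2,0,0],[0,-1.9,2,0,0],[0,-1,1,0,0],[0,-0.5,0.5,0,0],[0,-0.3,0.3,0,2],[0,0,0,0,4]]]'
python3 -m pendant '[[[0,0,0,0,5],[0,0,0,0,5],[0,0,0,0,5],[0,0,0,0,5],[0,0,0,0,5],[0,0,0,0,5],[0,0,0,0,5],[0,0,0,0,3]]]'
python3 -m pendant '[[[0,0,0,0,2],[0,0,0,0,1],[0,0,0,0,0],[0,0,0,0,0]]]'
python3 - <<'E'
from h import *
import pickle
go((.41,-.164),.0567,-23.8-90)
c=robot.read_camera("wrist");cv2.imwrite("pics/w2.png",c["img"]);pickle.dump(c,open("w2.pkl","wb"))
c=robot.read_camera("scene");cv2.imwrite("pics/s2.png",cv2.resize(c["img"][130:330,200:440],None,fx=3,fy=3,interpolation=cv2.INTER_CUBIC))
E
```

```text
t: 6.85
tool_pos: [0.5161, 0.152, 0.0573]
orientation: [3.067, 0.679, 0.001]
force: [-0.0, -0.1, -0.9]
opening: 0.0158
gripper_force: 50.0
t: 7.65
tool_pos: [0.4532, -0.0294, 0.056]
orientation: [-3.067, -0.679, 0.002]
force: [1.3, -0.8, -1.0]
opening: 0.0156
gripper_force: 50.0
t: 8.45
tool_pos: [0.407, -0.155, 0.0564]
orientation: [-3.108, -0.458, 0.001]
force: [0.1, -0.1, -0.7]
opening: 0.0157
gripper_force: 50.0
t: 9.25
tool_pos: [0.4074, -0.1541, 0.0564]
orientation: [-3.087, 0.58, 0.001]
force: [0.4, -0.5, -0.2]
opening: 0.0157
gripper_force: 50.0
t: 9.65
tool_pos: [0.4075, -0.1545, 0.0565]
orientation: [-3.073, 0.653, 0.0]
force: [-0.3, 0.1, -0.6]
opening: 0.016
gripper_force: 50.0
tool shift cm [ 0.62  0.76 -0.02] roll -0.19 tool y ang -113.99 tcp [ 0.4075 -0.1545  0.0565] F [-0.27  0.14 -0.59] T [0.115 0.234 0.06 ] t 9.65 q6 1.5091633905635553
```

View pics/w2.png

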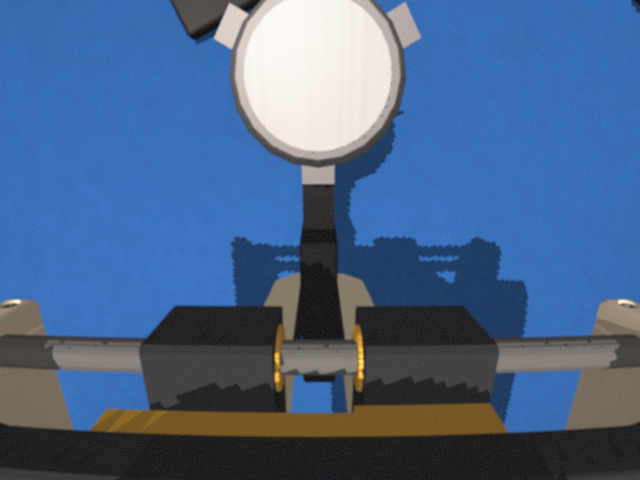

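View pics/s2.png

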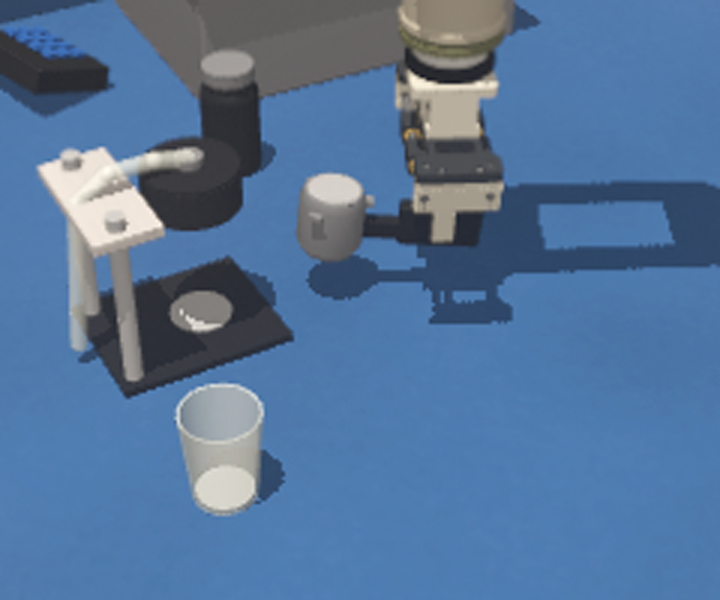

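The wrist view shows the mesh disc spanning u 243–392 with its bottom edge at v≈153. In the scene view the cup hangs level at the handle and is clear of everything. Next I'll compute the cup axis relative to the TCP.

Run:
```python
from h import *
import pickle
from scipy.optimize import least_squares
c=pickle.load(open("w2.pkl","rb"))
g=c["img"].min(axis=2);m=(g>190).astype(np.uint8);n,l,st,ce=cv2.connectedComponentsWithStats(m)
k=l[68,318];mm=(l==k);cs,_=cv2.findContours(mm.astype(np.uint8),0,cv2.CHAIN_APPROX_NONE);p=cs[0][:,0,:];p=p[p[:,1]>3]
print(p.min(0),p.max(0))
o=np.array([.4075,-.1545])
def f(v):
    a=[atz(c,q+np.sign(q-[318,68])*.3,v[2])[:2] for q in p.astype(float)];return np.linalg.norm(np.array(a)-v[:2],axis=1)-.026
r=least_squares(f,[.5,-.19,.107],loss="soft_l1",f_scale=.0005);print(r.x,np.abs(r.fun).mean())
d=r.x[:2]-o;print("dist",np.linalg.norm(d),"ang",np.degrees(np.arctan2(d[1],d[0])),"z rel tcp",r.x[2]-.0565)
for z in(.105,.107,.109):
    r=least_squares(lambda v:f([*v,z]),[.5,-.19],loss="soft_l1",f_scale=.0005);d=r.x-o;print(z,r.x,np.linalg.norm(d),np.degrees(np.arctan2(d[1],d[0])),np.abs(r.fun).mean())
s=robot.read_state();print(np.round(s["wrist_torque"],3))
```

```text
[237   4] [391 150]
[ 0.49933264 -0.19296449  0.10055264] 0.0004312650057435553
dist 0.09956279506691168 ang -22.726577814221418 z rel tcp 0.04405263583064265
0.105 [ 0.49918397 -0.19330249] 0.09955693910522602 -22.939050584253604 0.0008344782105552509
0.107 [ 0.49919367 -0.19355095] 0.09966295809061547 -23.068423757134983 0.001136166096879102
0.109 [ 0.4992206  -0.19374356] 0.09976334690964683 -23.164136698796273 0.0014421702184546229
[0.067 0.228 0.044]
```

```bash
python3 -m pendant '[[[0,0.8,-0.3,0,0],[0,1.5,-0.55,0,0],[0,2,-0.7,0,0],[0,2,-0.7,0,0],[0,2,-0.75,0,0],[0,1.8,-0.65,0,0],[0,1.2,-0.45,0,0],[0,0.5,-0.16,0,0]]]'
python3 -m pendant '[[[0,0,0,0,0],[0,0,0,0,0],[0,0,0,0,0]]]'
python3 - <<'E'
from h import *
import pickle
go((.5324,-.1635),.0567,-113.8)
c=robot.read_camera("top");pickle.dump(c,open("t3.pkl","wb"));a=c["img"][170:270,345:445]
d=robot.read_camera("scene");pickle.dump(d,open("s3.pkl","wb"));b=d["img"][150:260,200:320]
cv2.imwrite("pics/c3.png",np.hstack([cv2.resize(a,(380,380),interpolation=cv2.INTER_CUBIC),cv2.resize(b,(415,380),interpolation=cv2.INTER_CUBIC)]))
m=np.array([.623,-.2035]);
for z in(.092,.13,.168): print(z,[np.round(proj(d,[m[0]+.0425*np.cos(t),m[1]+.0425*np.sin(t),z])) .tolist() for t in np.arange(0,6.28,np.pi/4)])
E
```

```text
t: 10.55
tool_pos: [0.5342, -0.1639, 0.0565]
orientation: [-3.073, 0.653, -0.001]
force: [-1.4, 0.9, -1.5]
opening: 0.0156
gripper_force: 50.0
t: 10.85
tool_pos: [0.532, -0.1638, 0.0565]
orientation: [-3.073, 0.654, 0.001]
force: [0.4, 0.3, 0.2]
opening: 0.0154
gripper_force: 50.0
tool shift cm [ 0.02 -0.04 -0.02] roll -0.23 tool y ang -114.03 tcp [ 0.532  -0.1638  0.0565] F [0.36 0.25 0.22] T [0.072 0.226 0.039] t 10.85 q6 1.5995196913877587
0.092 [[249.0, 212.0], [258.0, 217.0], [271.0, 217.0], [280.0, 211.0], [280.0, 203.0], [271.0, 199.0], [258.0, 199.0], [249.0, 205.0]]
0.13 [[248.0, 200.0], [257.0, 205.0], [270.0, 204.0], [279.0, 198.0], [279.0, 191.0], [270.0, 187.0], [257.0, 187.0], [248.0, 193.0]]
0.168 [[246.0, 187.0], [256.0, 192.0], [269.0, 191.0], [279.0, 186.0], [278.0, 179.0], [269.0, 174.0], [256.0, 175.0], [247.0, 180.0]]
```

View pics/c3.png

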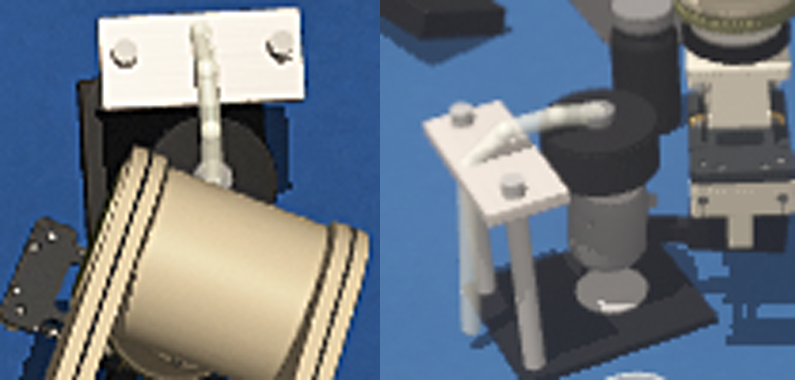

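The scene crop shows the cup (u 567–645) centred under the housing (u 545–660). It's time to rise and feel for the slots.

```bash
python3 -m pendant '[[[0,0,0,-0.5,0],[0,0,0,-0.5,0],[0,0,0,-0.5,0],[0,0,0,-0.4,0],[0,0,0,-0.3,0],[0,0,0,-0.2,0],[0,0,0,-0.1,0],[0,0,0,0,0]]]'
python3 -m pendant '[[[0,0,0,-0.1,0],[0,0,0,-0.1,0],[0,0,0,-0.1,0],[0,0,0,0,0]]]'
python3 -c "
from h import *
go((.5324,-.1635),.0887,-113.8)"
```

```text
t: 11.75
tool_pos: [0.5327, -0.1639, 0.0817]
orientation: [3.073, -0.654, 0.0]
force: [0.3, 0.2, -0.8]
opening: 0.016
gripper_force: 50.0
t: 12.15
tool_pos: [0.5328, -0.1639, 0.0848]
orientation: [3.073, -0.654, 0.0]
force: [0.2, 0.7, -1.3]
opening: 0.0157
gripper_force: 50.0
tool shift cm [-0.05 -0.03 -0.39] roll -0.23 tool y ang -114.03 tcp [ 0.5328 -0.1639  0.0848] F [ 0.21  0.68 -1.27] T [ 0.082  0.237 -0.043] t 12.15 q6 1.59964748642614
```

```bash
for i in 1; do python3 -m pendant '[[[0,0,0,-0.1,0],[0,0,0,-0.1,0],[0,0,0,0,0]]]'; python3 -m pendant '[[[0,0,0,-0.1,0],[0,0,0,0,0]]]'; python3 -m pendant '[[[0,0,0,-0.1,0],[0,0,0,0,0]]]'; done
python3 -c "
from h import *
go((.5324,-.1635),.0887,-113.8)"
```

```text
t: 12.45
tool_pos: [0.5324, -0.1638, 0.0864]
orientation: [-3.073, 0.654, 0.001]
force: [0.3, -0.7, -3.4]
opening: 0.0157
gripper_force: 50.0
t: 12.65
tool_pos: [0.5323, -0.1637, 0.0872]
orientation: [-3.073, 0.654, 0.001]
force: [0.6, -0.2, -6.1]
opening: 0.0156
gripper_force: 50.0
t: 12.85
tool_pos: [0.5323, -0.1636, 0.0883]
orientation: [-3.072, 0.654, 0.002]
force: [0.2, 0.4, -6.3]
opening: 0.0158
gripper_force: 50.0
tool shift cm [ 0.01 -0.02 -0.04] roll -0.22 tool y ang -114.02 tcp [ 0.5323 -0.1636  0.0883] F [ 0.2   0.35 -6.33] T [0.508 0.623 0.048] t 12.85 q6 1.5996235589006271
```

Lug contact is at TCP z≈0.086, with about 6 N upward. I'll sweep about the cup axis counter-clockwise, stopping if the lift force drops or a side force appears.

```bash
cat > chk.py <<'E'
import sys
from h import *
s=robot.read_state();F=np.array(s["force"]);M=R.from_rotvec(s["orientation"]).as_matrix();f=M.T@F
lo,hi,lat=map(float,sys.argv[1:4])
print("ang %.2f z %.4f xy %.4f %.4f Ftool %s T %s t %.2f"%(np.degrees(np.arctan2(M[1,0],M[0,0])),s["tool_pos"][2],*s["tool_pos"][:2],f.round(1),np.round(s["wrist_torque"],2),s["t"]))
sys.exit(0 if lo<f[2]<hi and abs(f[0])<lat and abs(f[1])<lat else 1)
E
P="python3 -m pendant"; C="python3 chk.py 3 14 5"
$P '[[[0,0.004,0.26,0,-1.5],[0,0,0,0,0]]]' >/dev/null && $C && $P '[[[0,0.004,0.26,0,-1.5],[0,0,0,0,0]]]'>/dev/null && $C && $P '[[[0,0.004,0.26,0,-1.5],[0,0,0,0,0]]]'>/dev/null && $C && $P '[[[0,0.004,0.26,0,-1.5],[0,0,0,0,0]]]'>/dev/null && $C && $P '[[[0,0.004,0.26,0,-1.5],[0,0,0,0,0]]]'>/dev/null && $C && $P '[[[0,0.004,0.26,0,-1.5],[0,0,0,0,0]]]'>/dev/null && $C
```

```text
ang -22.51 z 0.0883 xy 0.5311 -0.1662 Ftool [-1.4 -1.1  6.6] T [0.54 0.75 0.04] t 13.05
ang -21.04 z 0.0885 xy 0.5304 -0.1687 Ftool [-1.3 -0.8  4.9] T [0.39 0.62 0.04] t 13.25
ang -19.57 z 0.0896 xy 0.5306 -0.1717 Ftool [ 0.1 -0.2  0.8] T [0.05 0.24 0.01] t 13.45
```

The force dropped to 0.8 N at heading -19.6°, so the lugs found the slots. I'll rise gently.

```bash
P="python3 -m pendant"; C="python3 chk.py -3 7 5"
$P '[[[0,0,0,-0.1,0],[0,0,0,-0.1,0],[0,0,0,0,0]]]' >/dev/null && $C && $P '[[[0,0,0,-0.1,0],[0,0,0,0,0]]]'>/dev/null && $C && $P '[[[0,0,0,-0.1,0],[0,0,0,0,0]]]'>/dev/null && $C && $P '[[[0,0,0,-0.1,0],[0,0,0,0,0]]]'>/dev/null && $C && $P '[[[0,0,0,-0.1,0],[0,0,0,0,0]]]'>/dev/null && $C && $P '[[[0,0,0,-0.1,0],[0,0,0,0,0]]]'>/dev/null && $C
```

```text
ang -19.55 z 0.0913 xy 0.5303 -0.1712 Ftool [ 1.7 -0.2  1.8] T [ 0.02  0.11 -0.01] t 13.75
ang -19.53 z 0.0920 xy 0.5302 -0.1712 Ftool [ 2.8 -0.6  2. ] T [-0.01 -0.11  0.04] t 13.95
ang -19.52 z 0.0926 xy 0.5300 -0.1711 Ftool [ 4.3 -0.9  2.9] T [ 0.05 -0.17  0.1 ] t 14.15
ang -19.53 z 0.0934 xy 0.5299 -0.1711 Ftool [ 5.9 -0.5  5.7] T [-0.02 -0.17  0.13] t 14.35
```

The ring is pushing the tool toward +x, so I'll shift 1.5 mm that way and go on.

```bash
P="python3 -m pendant"; C="python3 chk.py -3 9 5"
$P '[[[0,0.08,0,0,0],[0,0,0,0,0]]]' >/dev/null; $C ; $P '[[[0,0.08,0,0,0],[0,0,0,0,0]]]'>/dev/null; $C && $P '[[[0,0,0,-0.1,0],[0,0,0,0,0]]]'>/dev/null && $C && $P '[[[0,0,0,-0.1,0],[0,0,0,0,0]]]'>/dev/null && $C && $P '[[[0,0,0,-0.1,0],[0,0,0,0,0]]]'>/dev/null && $C
```

```text
ang -19.52 z 0.0933 xy 0.5301 -0.1712 Ftool [ 1.  -0.1  3. ] T [0.15 0.27 0.09] t 14.55
ang -19.53 z 0.0933 xy 0.5307 -0.1716 Ftool [-0.2 -0.3  3.3] T [0.21 0.59 0.07] t 14.75
ang -19.53 z 0.0945 xy 0.5309 -0.1716 Ftool [-1.  -1.   3.8] T [0.21 0.62 0.08] t 14.95
ang -19.53 z 0.0957 xy 0.5312 -0.1717 Ftool [-2.2  0.   4. ] T [ 0.19  0.68 -0.01] t 15.15
ang -19.53 z 0.0967 xy 0.5312 -0.1717 Ftool [-1.1 -0.4  3.3] T [ 0.18  0.71 -0.04] t 15.35
```

```bash
P="python3 -m pendant"; C="python3 chk.py -3 9 5"
$P '[[[0,0,0,-0.1,0],[0,0,0,-0.1,0],[0,0,0,0,0]]]' >/dev/null; $C && $P '[[[0,0,0,-0.1,0],[0,0,0,-0.1,0],[0,0,0,0,0]]]'>/dev/null; $C && $P '[[[0,0,0,-0.1,0],[0,0,0,-0.1,0],[0,0,0,0,0]]]'>/dev/null && $C && $P '[[[0,0,0,-0.1,0],[0,0,0,0,0]]]'>/dev/null && $C
python3 - <<'E'
from h import *
c=robot.read_camera("scene");cv2.imwrite("pics/s4.png",cv2.resize(c["img"][150:260,210:330],None,fx=5,fy=5,interpolation=cv2.INTER_CUBIC))
E
```

```text
ang -19.53 z 0.0987 xy 0.5312 -0.1717 Ftool [-1.5 -0.3  2.5] T [0.27 0.71 0.01] t 15.65
ang -19.52 z 0.1007 xy 0.5312 -0.1716 Ftool [-0.3 -0.6  3.7] T [ 0.24  0.72 -0.05] t 15.95
ang -19.53 z 0.1027 xy 0.5312 -0.1717 Ftool [-0.8 -0.5  5.6] T [0.22 0.83 0.01] t 16.25
ang -19.52 z 0.1037 xy 0.5312 -0.1716 Ftool [-1.   0.2  5.2] T [ 0.23  0.77 -0.06] t 16.45
```

View pics/s4.png

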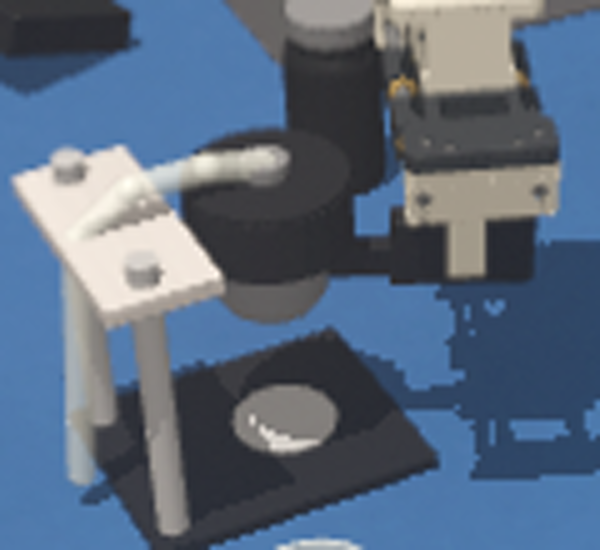

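The picture shows the cup seated inside the ring with its lower part showing at about (275,295). The force matches the spring at mid-travel, so I'll turn counter-clockwise in small steps.

```bash
P="python3 -m pendant"; C="python3 chk.py 0 11 5"
$P '[[[0,0.006,0.345,0,-2],[0,0,0,0,0]]]' >/dev/null; $C && $P '[[[0,0.006,0.345,0,-2],[0,0,0,0,0]]]'>/dev/null; $C && $P '[[[0,0.006,0.345,0,-2],[0,0,0,0,0]]]'>/dev/null && $C && $P '[[[0,0.006,0.345,0,-2],[0,0,0,0,0]]]'>/dev/null && $C && $P '[[[0,0.006,0.345,0,-2],[0,0,0,0,0]]]'>/dev/null && $C && $P '[[[0,0.006,0.345,0,-2],[0,0,0,0,0]]]'>/dev/null && $C
```

```text
ang -17.51 z 0.1036 xy 0.5301 -0.1753 Ftool [0.3 0.  5.4] T [ 0.19  0.75 -0.07] t 16.70
ang -15.56 z 0.1038 xy 0.5293 -0.1785 Ftool [-0.2 -0.2  3.8] T [ 0.14  0.79 -0.07] t 16.90
ang -13.58 z 0.1039 xy 0.5285 -0.1818 Ftool [-0.3  1.   3.3] T [ 0.04  0.75 -0.02] t 17.10
ang -11.60 z 0.1040 xy 0.5279 -0.1852 Ftool [-0.1 -0.3  3.1] T [ 0.02  0.69 -0.02] t 17.30
ang -9.61 z 0.1039 xy 0.5273 -0.1885 Ftool [0.1 0.3 2.6] T [ 0.01  0.61 -0.06] t 17.50
ang -7.61 z 0.1040 xy 0.5268 -0.1918 Ftool [-0.1  1.   3.1] T [-0.01  0.47  0.01] t 17.70
```

```bash
P="python3 -m pendant"; C="python3 chk.py 0 11 5"
$P '[[[0,0,0,-0.1,0],[0,0,0,0,0]]]' >/dev/null; $C && $P '[[[0,0.006,0.345,0,-2],[0,0,0,0,0]]]' >/dev/null; $C && $P '[[[0,0.006,0.345,0,-2],[0,0,0,0,0]]]'>/dev/null; $C && $P '[[[0,0.006,0.345,0,-2],[0,0,0,0,0]]]'>/dev/null && $C && $P '[[[0,0.006,0.345,0,-2],[0,0,0,0,0]]]'>/dev/null && $C && $P '[[[0,0.006,0.345,0,-2],[0,0,0,0,0]]]'>/dev/null && $C && $P '[[[0,0.006,0.345,0,-2],[0,0,0,0,0]]]'>/dev/null && $C
```

```text
ang -7.60 z 0.1046 xy 0.5266 -0.1916 Ftool [2.1 0.7 4.7] T [ 0.03  0.42 -0.05] t 17.90
ang -5.55 z 0.1044 xy 0.5259 -0.1953 Ftool [1.4 0.4 4.5] T [ 0.03  0.46 -0.02] t 18.10
ang -3.58 z 0.1044 xy 0.5255 -0.1987 Ftool [0.7 1.1 4.6] T [-0.03  0.6  -0.04] t 18.30
ang -1.60 z 0.1044 xy 0.5254 -0.2021 Ftool [ 0.2 -0.1  4.1] T [-0.02  0.66 -0.06] t 18.50
ang 0.39 z 0.1044 xy 0.5254 -0.2055 Ftool [0.2 2.3 4.9] T [-0.09  0.74 -0.09] t 18.70
ang 2.38 z 0.1045 xy 0.5256 -0.2089 Ftool [-0.9  0.7  5.5] T [-0.06  0.75 -0.1 ] t 18.90
ang 4.38 z 0.1046 xy 0.5258 -0.2124 Ftool [-0.5  0.7  5.4] T [-0.13  0.73 -0.09] t 19.10
```

```bash
P="python3 -m pendant"; C="python3 chk.py 0 11 4"
$P '[[[0,0.006,0.345,0,-2],[0,0,0,0,0]]]' >/dev/null; $C && $P '[[[0,0.006,0.345,0,-2],[0,0,0,0,0]]]'>/dev/null; $C && $P '[[[0,0.006,0.345,0,-2],[0,0,0,0,0]]]'>/dev/null && $C && $P '[[[0,0.006,0.345,0,-2],[0,0,0,0,0]]]'>/dev/null && $C && $P '[[[0,0.006,0.345,0,-2],[0,0,0,0,0]]]'>/dev/null && $C && $P '[[[0,0.006,0.345,0,-2],[0,0,0,0,0]]]'>/dev/null && $C && $P '[[[0,0.006,0.345,0,-2],[0,0,0,0,0]]]'>/dev/null && $C && $P '[[[0,0.006,0.345,0,-2],[0,0,0,0,0]]]'>/dev/null && $C && $P '[[[0,0.006,0.345,0,-2],[0,0,0,0,0]]]'>/dev/null && $C && $P '[[[0,0.006,0.345,0,-2],[0,0,0,0,0]]]'>/dev/null && $C
```

```text
ang 6.38 z 0.1046 xy 0.5262 -0.2158 Ftool [0.1 0.5 5.2] T [-0.17  0.75 -0.07] t 19.30
ang 8.38 z 0.1046 xy 0.5267 -0.2192 Ftool [0.2 0.2 5.8] T [-0.23  0.64 -0.13] t 19.50
ang 10.38 z 0.1047 xy 0.5273 -0.2226 Ftool [ 0.  -0.7  5.4] T [-0.2   0.66 -0.02] t 19.70
ang 12.38 z 0.1047 xy 0.5280 -0.2260 Ftool [0.9 1.1 6.7] T [-0.24  0.66 -0.08] t 19.90
ang 14.38 z 0.1047 xy 0.5288 -0.2293 Ftool [0.1 0.2 5. ] T [-0.21  0.64 -0.04] t 20.10
ang 16.38 z 0.1046 xy 0.5297 -0.2326 Ftool [0.4 0.7 5.5] T [-0.31  0.59 -0.05] t 20.30
ang 18.38 z 0.1047 xy 0.5307 -0.2359 Ftool [0.2 0.2 5.4] T [-0.26  0.59 -0.04] t 20.50
ang 20.38 z 0.1047 xy 0.5319 -0.2392 Ftool [-0.2  0.3  5.4] T [-0.24  0.58 -0.06] t 20.70
ang 22.38 z 0.1047 xy 0.5332 -0.2424 Ftool [0.9 0.3 4.3] T [-0.33  0.54 -0.12] t 20.90
ang 24.38 z 0.1046 xy 0.5345 -0.2455 Ftool [ 1.  -0.6  5.9] T [-0.28  0.6  -0.14] t 21.10
```

Now 1° steps until the stop pushes back.

```bash
P="python3 -m pendant"; C="python3 chk.py 0 11 2.5"
$P '[[[0,0.006,0.345,0,-2],[0,0,0,0,0]]]' >/dev/null; $C ; $P '[[[0,0.0015,0.173,0,-1],[0,0,0,0,0]]]'>/dev/null; $C && $P '[[[0,0.0015,0.173,0,-1],[0,0,0,0,0]]]'>/dev/null && $C && $P '[[[0,0.0015,0.173,0,-1],[0,0,0,0,0]]]'>/dev/null && $C && $P '[[[0,0.0015,0.173,0,-1],[0,0,0,0,0]]]'>/dev/null && $C && $P '[[[0,0.0015,0.173,0,-1],[0,0,0,0,0]]]'>/dev/null && $C && $P '[[[0,0.0015,0.173,0,-1],[0,0,0,0,0]]]'>/dev/null && $C  && $P '[[[0,0.0015,0.173,0,-1],[0,0,0,0,0]]]'>/dev/null && $C && $P '[[[0,0.0015,0.173,0,-1],[0,0,0,0,0]]]'>/dev/null && $C
```

```text
ang 26.38 z 0.1046 xy 0.5360 -0.2486 Ftool [-0.7  0.   6.1] T [-0.35  0.53 -0.04] t 21.30
ang 27.45 z 0.1046 xy 0.5367 -0.2502 Ftool [1.8 0.5 5.3] T [-0.28  0.52 -0.04] t 21.50
ang 28.51 z 0.1046 xy 0.5376 -0.2518 Ftool [0.6 0.8 5.4] T [-0.27  0.57 -0.04] t 21.70
ang 29.52 z 0.1046 xy 0.5385 -0.2534 Ftool [ 1.4 -0.7  5.4] T [-0.19  0.53 -0.05] t 21.90
ang 30.53 z 0.1046 xy 0.5394 -0.2549 Ftool [0.8 0.4 5.6] T [-0.2   0.5  -0.05] t 22.10
ang 31.53 z 0.1046 xy 0.5402 -0.2564 Ftool [ 1.6 -0.1  5.1] T [-0.2   0.49  0.03] t 22.30
ang 32.53 z 0.1046 xy 0.5411 -0.2578 Ftool [ 1.4 -0.4  4.5] T [-0.15  0.49  0.03] t 22.50
ang 33.53 z 0.1045 xy 0.5419 -0.2590 Ftool [ 1.9 -2.1  3.5] T [ 0.21  0.57 -0.05] t 22.70
ang 34.53 z 0.1044 xy 0.5427 -0.2599 Ftool [ 1.6 -5.8  4.4] T [ 0.6   0.77 -0.3 ] t 22.90
```

The stop is felt at about 33.5°. I'll ease back 1.5° and lower into the recess.

```bash
P="python3 -m pendant"; C="python3 chk.py -4 9 6"
$P '[[[0,0.001,-0.2,0,1.2],[0,0,0,0,0]]]' >/dev/null; $C ; $P '[[[0,0,0,0.2,0],[0,0,0,0,0]]]'>/dev/null; $C && $P '[[[0,0,0,0.2,0],[0,0,0,0,0]]]'>/dev/null && $C && $P '[[[0,0,0,0.1,0],[0,0,0,0,0]]]'>/dev/null && $C && $P '[[[0,0,0,0.1,0],[0,0,0,0,0]]]'>/dev/null && $C && $P '[[[0,0,0,0.1,0],[0,0,0,0,0]]]'>/dev/null && $C && $P '[[[0,0,0,0.1,0],[0,0,0,0,0]]]'>/dev/null && $C  && $P '[[[0,0,0,0.1,0],[0,0,0,0,0]]]'>/dev/null && $C
```

```text
ang 33.25 z 0.1046 xy 0.5418 -0.2587 Ftool [ 2.6 -2.3  5.2] T [0.2  0.54 0.07] t 23.10
ang 33.30 z 0.1028 xy 0.5420 -0.2589 Ftool [ 3.  -3.5  3.1] T [0.52 0.43 0.1 ] t 23.30
ang 33.29 z 0.1007 xy 0.5420 -0.2589 Ftool [ 2.3 -3.2  2.4] T [0.57 0.35 0.1 ] t 23.50
ang 33.29 z 0.1000 xy 0.5422 -0.2590 Ftool [ 2.9 -4.6  1.3] T [0.68 0.33 0.11] t 23.70
ang 33.29 z 0.0997 xy 0.5423 -0.2591 Ftool [ 0.8 -7.1 -3.7] T [0.89 0.5  0.26] t 23.90
```

```bash
P="python3 -m pendant"; C="python3 chk.py -4 9 6"
$P '[[[0,0,0,-0.1,0],[0,0,0,0,0]]]' >/dev/null; $C ; $P '[[[0,0,-0.09,0,0.5],[0,0,0,0,0]]]'>/dev/null; $C;  $P '[[[0,0,-0.09,0,0.5],[0,0,0,0,0]]]'>/dev/null; $C
```

```text
ang 33.29 z 0.1000 xy 0.5421 -0.2590 Ftool [ 3.1 -5.2  1.1] T [0.61 0.37 0.19] t 24.10
ang 32.76 z 0.1000 xy 0.5417 -0.2584 Ftool [ 2.2 -3.   0.7] T [0.45 0.22 0.24] t 24.30
ang 32.25 z 0.1000 xy 0.5412 -0.2578 Ftool [ 2.6 -2.4  1.4] T [0.2  0.07 0.2 ] t 24.50
```

```bash
P="python3 -m pendant"; C="python3 chk.py -3 9 5"
$P '[[[0,0.05,-0.1,0,0.3],[0,0,0,0,0]]]' >/dev/null; $C ; $P '[[[0,0,0,0.1,0],[0,0,0,0,0]]]'>/dev/null; $C && $P '[[[0,0,0,0.1,0],[0,0,0,0,0]]]'>/dev/null && $C && $P '[[[0,0,0,0.1,0],[0,0,0,0,0]]]'>/dev/null && $C && $P '[[[0,0,0,0.1,0],[0,0,0,0,0]]]'>/dev/null && $C
```

```text
ang 31.94 z 0.1000 xy 0.5408 -0.2571 Ftool [ 0.3  0.5 -0.6] T [-0.16  0.29  0.07] t 24.70
ang 31.96 z 0.0996 xy 0.5410 -0.2571 Ftool [-2.6 -1.5 -4.8] T [0.07 0.46 0.15] t 24.90
```

Something is carrying the cup at z≈0.0997. I'll ease off and probe clockwise to tell whether it's the shelf or the recess.

```bash
P="python3 -m pendant"; C="python3 chk.py -5 9 5"
$P '[[[0,0,0,-0.05,0],[0,0,0,0,0]]]' >/dev/null; $C ; $P '[[[0,0,-0.12,0,0.7],[0,0,0,0,0]]]'>/dev/null; $C && $P '[[[0,0,-0.12,0,0.7],[0,0,0,0,0]]]'>/dev/null && $C && $P '[[[0,0,-0.12,0,0.7],[0,0,0,0,0]]]'>/dev/null && $C && $P '[[[0,0,-0.12,0,0.7],[0,0,0,0,0]]]'>/dev/null && $C
```

```text
ang 31.96 z 0.0997 xy 0.5409 -0.2570 Ftool [-2.3  0.2 -4.8] T [-0.18  0.36  0.09] t 25.10
ang 31.22 z 0.0997 xy 0.5404 -0.2559 Ftool [-1.5  1.8 -4.2] T [-0.48  0.21  0.05] t 25.30
ang 30.53 z 0.0996 xy 0.5399 -0.2547 Ftool [-2.2  2.8 -5.7] T [-0.51 -0.   -0.09] t 25.50
```

```bash
P="python3 -m pendant"; C="python3 chk.py -6 9 5"
$P '[[[0,0,0,-0.1,0],[0,0,0,0,0]]]' >/dev/null; $C ; $P '[[[0,0,0,-0.1,0],[0,0,0,0,0]]]'>/dev/null; $C; $P '[[[0,0,-0.12,0,0.7],[0,0,0,0,0]]]'>/dev/null; $C && $P '[[[0,0,-0.12,0,0.7],[0,0,0,0,0]]]'>/dev/null; $C
python3 - <<'E'
from h import *
c=robot.read_camera("scene");cv2.imwrite("pics/s5.png",cv2.resize(c["img"][160:240,220:320],None,fx=7,fy=7,interpolation=cv2.INTER_CUBIC))
E
```

```text
ang 30.57 z 0.0998 xy 0.5394 -0.2543 Ftool [ 0.1  3.4 -2. ] T [-0.55 -0.04 -0.26] t 25.70
ang 30.59 z 0.1001 xy 0.5388 -0.2537 Ftool [0.5 1.6 3.2] T [-0.43  0.26 -0.18] t 25.90
ang 29.85 z 0.1003 xy 0.5381 -0.2527 Ftool [0.1 0.6 4.1] T [-0.36  0.42 -0.11] t 26.10
ang 29.15 z 0.1004 xy 0.5375 -0.2517 Ftool [-0.5 -0.5  4.7] T [-0.29  0.56  0.12] t 26.30
```

View pics/s5.png

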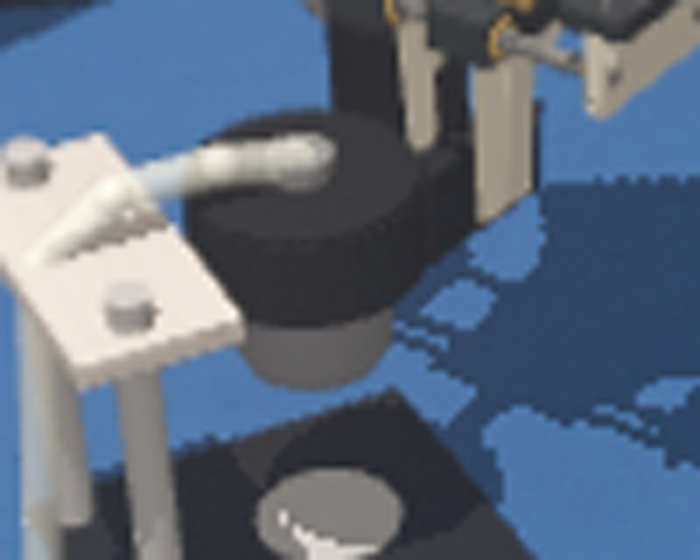

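The picture shows the cup still inside the ring and the handle against the housing's right side. The free lift at z=0.1004 says the cup was resting on the shelf. I'll turn counter-clockwise with the lugs lightly on the shelf and feel for the drop.

```bash
sed -i 's/^sys.exit/print("   M about cup axis %.2f"%(s["wrist_torque"][2]+.099*f[1]))\nsys.exit/' chk.py
P="python3 -m pendant"; C="python3 chk.py -5 9 4.5"
$P '[[[0,0,0,0.03,0],[0,0,0,0,0]]]' >/dev/null; $C ; $P '[[[0,0.0015,0.173,0,-1],[0,0,0,0,0]]]'>/dev/null; $C && $P '[[[0,0.0015,0.173,0,-1],[0,0,0,0,0]]]'>/dev/null && $C && $P '[[[0,0.0015,0.173,0,-1],[0,0,0,0,0]]]'>/dev/null && $C && $P '[[[0,0.0015,0.173,0,-1],[0,0,0,0,0]]]'>/dev/null && $C
python3 - <<'E'
from h import *
import pickle
d=pickle.load(open("s3.pkl","rb"));m=[.6235,-.204]
f=lambda r,z:max(proj(d,[m[0]+r*np.cos(t),m[1]+r*np.sin(t),z])[1] for t in np.arange(0,6.28,.05))
print(f(.0425,.13),"obs 206.4",[(z,round(f(.03,z),1)) for z in(.084,.088,.09,.092,.094,.098)],"obs 215.4")
E
```

```text
ang 29.19 z 0.1005 xy 0.5379 -0.2521 Ftool [-1.2 -1.7  3.7] T [-0.2   0.75  0.15] t 26.55
   M about cup axis -0.02
ang 30.23 z 0.1008 xy 0.5391 -0.2540 Ftool [-0.3 -0.4  4.2] T [-0.25  0.72  0.14] t 26.75
   M about cup axis 0.10
ang 31.22 z 0.1010 xy 0.5402 -0.2556 Ftool [-0.5  0.3  3.7] T [-0.3   0.68  0.06] t 26.95
   M about cup axis 0.09
ang 32.22 z 0.1010 xy 0.5412 -0.2570 Ftool [-0.2  0.3  5.2] T [-0.33  0.57 -0.  ] t 27.15
   M about cup axis 0.03
ang 33.22 z 0.1009 xy 0.5420 -0.2583 Ftool [ 0.7 -0.6  3.2] T [-0.22  0.63 -0.03] t 27.35
   M about cup axis -0.09
205.3451353944243 obs 206.4 [(0.084, np.float64(217.2)), (0.088, np.float64(215.9)), (0.09, np.float64(215.3)), (0.092, np.float64(214.7)), (0.094, np.float64(214.0)), (0.098, np.float64(212.8))] obs 215.4
```

```bash
P="python3 -m pendant"; C="python3 chk.py -5 9 4"
$P '[[[0,0,0.087,0,-0.5],[0,0,0,0,0]]]'>/dev/null; $C && $P '[[[0,0,0.087,0,-0.5],[0,0,0,0,0]]]'>/dev/null; $C; $P '[[[0,0,0,0.05,0],[0,0,0,0,0]]]'>/dev/null; $C; $P '[[[0,0,0,0.05,0],[0,0,0,0,0]]]'>/dev/null; $C
```

```text
ang 33.70 z 0.1008 xy 0.5423 -0.2588 Ftool [-0.6 -0.5  3.1] T [-0.04  0.66 -0.09] t 27.55
   M about cup axis -0.15
ang 34.20 z 0.1008 xy 0.5428 -0.2594 Ftool [ 0.8 -2.9  3.5] T [ 0.2   0.71 -0.14] t 27.75
   M about cup axis -0.43
ang 34.18 z 0.1005 xy 0.5429 -0.2595 Ftool [ 1.2 -4.8  1.2] T [ 0.47  0.65 -0.1 ] t 27.95
   M about cup axis -0.58
ang 34.18 z 0.1002 xy 0.5431 -0.2595 Ftool [ 0.  -5.7 -0.3] T [0.64 0.62 0.01] t 28.15
   M about cup axis -0.55
```

```bash
P="python3 -m pendant"; C="python3 chk.py -3 9 4"
$P '[[[0,0,0,-0.1,0],[0,0,-0.1,0,0.6],[0,0,0,0,0]]]'>/dev/null; $C; $P '[[[0,0,-0.1,0,0.6],[0,0,0,0,0]]]'>/dev/null; $C;  $P '[[[0,0,0,0.06,0],[0,0,0,0,0]]]'>/dev/null; $C && $P '[[[0,0,0,0.06,0],[0,0,0,0,0]]]'>/dev/null; $C &&  $P '[[[0,0,0,0.06,0],[0,0,0,0,0]]]'>/dev/null; $C
```

```text
ang 33.55 z 0.1007 xy 0.5423 -0.2588 Ftool [ 1.5 -2.2  3.8] T [0.14 0.48 0.05] t 28.45
   M about cup axis -0.17
ang 32.95 z 0.1008 xy 0.5418 -0.2581 Ftool [ 1.7 -0.3  4.4] T [-0.05  0.4   0.1 ] t 28.65
   M about cup axis 0.07
ang 32.97 z 0.1003 xy 0.5418 -0.2581 Ftool [ 1.7 -2.9  3.5] T [0.   0.41 0.07] t 28.85
   M about cup axis -0.22
ang 32.98 z 0.1000 xy 0.5419 -0.2582 Ftool [ 0.1 -1.9  1.2] T [0.17 0.4  0.13] t 29.05
   M about cup axis -0.07
ang 32.97 z 0.0998 xy 0.5420 -0.2582 Ftool [ 0.5 -3.6 -2.2] T [0.39 0.45 0.19] t 29.25
   M about cup axis -0.17
```

The evidence is that the handle lug meets the stop first, because the side force grows with little moment. That means the cup sits about 1 mm off toward tool +y. I'll raise, shift toward -y, and re-turn to a pure couple.

```bash
P="python3 -m pendant"; C="python3 chk.py -3 9 5"
$P '[[[0,0,0,-0.15,0],[0,0,-0.1,0,0],[0,0,0,0,0]]]'>/dev/null; $C; $P '[[[0,0,0.12,0,-1],[0,0,0,0,0]]]'>/dev/null; $C;  $P '[[[0,0,0.12,0,-1],[0,0,0,0,0]]]'>/dev/null; $C
```

```text
ang 32.96 z 0.1003 xy 0.5412 -0.2574 Ftool [1.1 1.1 3.3] T [-0.34  0.24 -0.21] t 29.55
   M about cup axis -0.10
ang 34.00 z 0.1004 xy 0.5419 -0.2585 Ftool [2.8 1.8 3.5] T [-0.38  0.12 -0.37] t 29.75
   M about cup axis -0.19
ang 35.01 z 0.1005 xy 0.5427 -0.2592 Ftool [2.4 1.4 4.8] T [-0.26  0.05 -0.55] t 29.95
   M about cup axis -0.41
```

```bash
P="python3 -m pendant"; C="python3 chk.py -4 9 5"
$P '[[[0,0.06,-0.05,0,0.5],[0,0,0,0,0]]]'>/dev/null; $C; $P '[[[0,0,0,0.06,0],[0,0,0,0,0]]]'>/dev/null; $C && $P '[[[0,0,0,0.06,0],[0,0,0,0,0]]]'>/dev/null && $C &&  $P '[[[0,0,0,0.06,0],[0,0,0,0,0]]]'>/dev/null && $C&&  $P '[[[0,0,0,0.06,0],[0,0,0,0,0]]]'>/dev/null && $C
```

```text
ang 34.43 z 0.1005 xy 0.5425 -0.2586 Ftool [1.3 1.8 4.2] T [-0.56  0.27 -0.38] t 30.15
   M about cup axis -0.20
ang 34.47 z 0.1002 xy 0.5427 -0.2586 Ftool [-0.3  1.6  2.8] T [-0.5   0.33 -0.33] t 30.35
   M about cup axis -0.18
ang 34.47 z 0.0999 xy 0.5428 -0.2587 Ftool [-1.   1.1  0.2] T [-0.34  0.41 -0.27] t 30.55
   M about cup axis -0.16
ang 34.47 z 0.0996 xy 0.5430 -0.2588 Ftool [-3.4 -0.7 -4.8] T [-0.2   0.46 -0.21] t 30.75
   M about cup axis -0.27
```

Resistance comes at the same height (≈0.0998) from 30.5° to 34.5°. The far lugs dragged on the shelf at 0.1038, which is 4 mm higher, so this may already be the recess floor. I'll test by turning clockwise: a wall would mean it's locked.

```bash
P="python3 -m pendant"; C="python3 chk.py -4 9 4"
$P '[[[0,0,0.05,-0.1,0],[0,0,-0.345,0,2],[0,0,0,0,0]]]'>/dev/null; $C;  $P '[[[0,0,-0.26,0,1.5],[0,0,0,0,0]]]'>/dev/null; $C && $P '[[[0,0,-0.26,0,1.5],[0,0,0,0,0]]]'>/dev/null && $C && $P '[[[0,0,-0.173,0,1],[0,0,0,0,0]]]'>/dev/null && $C && $P '[[[0,0,-0.173,0,1],[0,0,0,0,0]]]'>/dev/null && $C && $P '[[[0,0,-0.173,0,1],[0,0,0,0,0]]]'>/dev/null && $C && $P '[[[0,0,-0.173,0,1],[0,0,0,0,0]]]'>/dev/null && $C && $P '[[[0,0,-0.173,0,1],[0,0,0,0,0]]]'>/dev/null && $C
```

```text
ang 32.46 z 0.0999 xy 0.5412 -0.2559 Ftool [-1.3  1.7 -1.7] T [-0.37  0.34 -0.13] t 31.05
   M about cup axis 0.03
ang 30.94 z 0.0999 xy 0.5398 -0.2536 Ftool [-0.5  1.7 -1.4] T [-0.29  0.24 -0.1 ] t 31.25
   M about cup axis 0.07
ang 29.41 z 0.0999 xy 0.5384 -0.2514 Ftool [ 0.6  1.  -2.5] T [-0.26  0.15 -0.15] t 31.45
   M about cup axis -0.06
ang 28.44 z 0.0999 xy 0.5375 -0.2499 Ftool [ 0.2  1.7 -1.8] T [-0.17  0.08 -0.06] t 31.65
   M about cup axis 0.10
ang 27.43 z 0.0999 xy 0.5367 -0.2484 Ftool [ 1.5  0.7 -1.9] T [-0.22 -0.01 -0.08] t 31.85
   M about cup axis -0.01
ang 26.43 z 0.0998 xy 0.5359 -0.2470 Ftool [ 0.9  2.1 -2.2] T [-0.32 -0.04 -0.04] t 32.05
   M about cup axis 0.17
ang 25.41 z 0.0998 xy 0.5351 -0.2456 Ftool [ 0.5  2.9 -1.4] T [-0.51 -0.21 -0.26] t 32.25
   M about cup axis 0.03
ang 24.40 z 0.0999 xy 0.5344 -0.2443 Ftool [-0.6  4.9 -0.1] T [-0.88 -0.39 -0.27] t 32.45
   M about cup axis 0.22
```

```bash
P="python3 -m pendant"; C="python3 chk.py -4 9 8"
$P '[[[0,0,-0.12,0,0.7],[0,0,0,0,0]]]'>/dev/null; $C; $P '[[[0,0,0.6,0,-3.5],[0,0,0,0,0]]]'>/dev/null; $C; $P '[[[0,0,0.26,0,-1.5],[0,0,0,0,0],[0,0,0,0,0]]]'>/dev/null; $C
```

```text
ang 23.72 z 0.0999 xy 0.5340 -0.2435 Ftool [ 0.   6.4 -0.1] T [-1.14 -0.47 -0.22] t 32.65
   M about cup axis 0.41
ang 27.32 z 0.0998 xy 0.5361 -0.2483 Ftool [-0.1  1.6 -4.3] T [-0.32  0.1  -0.  ] t 32.85
   M about cup axis 0.16
ang 28.75 z 0.0997 xy 0.5371 -0.2501 Ftool [-1.6 -2.2 -5.2] T [0.18 0.34 0.11] t 33.15
   M about cup axis -0.10
```

Walls at about 25° and 33° with a floor under the lugs mean the cup is captured in the recesses. I'll centre the angle, null the vertical force and release.

```bash
P="python3 -m pendant"; C="python3 chk.py -4 9 8"
$P '[[[0,0,-0.05,-0.08,0],[0,0,0,0,0]]]'>/dev/null; $C; $P '[[[0,0,0,-0.05,0],[0,0,0,0,0]]]'>/dev/null; $C; $P '[[[0,0,0,0,0],[0,0,0,0,0],[0,0,0,0,0]]]' 12; $C; $P '[[[0.3,0,0,0,0],[0.3,0,0,0,0],[0.3,0,0,0,0],[0.3,0,0,0,0]]]'; $C
python3 - <<'E'
from h import *
import pickle
pickle.dump(robot.read_camera("scene"),open("s6.pkl","wb"))
E
```

```text
ang 28.76 z 0.1000 xy 0.5368 -0.2498 Ftool [-0.5  0.1 -0.3] T [-0.17  0.25 -0.07] t 33.35
   M about cup axis -0.06
ang 28.77 z 0.1002 xy 0.5367 -0.2498 Ftool [1.2 0.9 3.4] T [-0.26  0.28 -0.03] t 33.55
   M about cup axis 0.06
t: 33.85
tool_pos: [0.5368, -0.2501, 0.1009]
orientation: [-3.043, -0.78, 0.001]
force: [-2.5, 0.2, -0.0]
opening: 0.0159
gripper_force: 12.0
ang 28.77 z 0.1009 xy 0.5368 -0.2501 Ftool [-2.1 -1.3  0. ] T [-0.14  0.68  0.04] t 33.85
   M about cup axis -0.09
t: 34.25
tool_pos: [0.5374, -0.2502, 0.1012]
orientation: [3.043, 0.781, 0.001]
force: [0.2, -0.1, 0.2]
opening: 0.0276
gripper_force: 0.0
ang 28.78 z 0.1012 xy 0.5374 -0.2502 Ftool [ 0.2  0.2 -0.2] T [-0.05  0.07  0.03] t 34.25
   M about cup axis 0.04
```

```bash
P="python3 -m pendant"; C="python3 chk.py -4 4 4"
$P '[[[0.45,0,0,0,0],[0.45,0,0,0,0],[0.45,0,0,-0.3,0],[0.45,0,0,-0.6,0],[0.45,0,0,-0.6,0]]]'>/dev/null; $C; $P '[[[0.45,0,0,-1,0],[0.45,0,0,-1,0],[0.45,0,0,-1,0],[0.45,0,0,-1,0],[0.45,-1,0,-1,0],[0.45,-1.5,0,-1,0],[0.45,-2,0,-0.5,0],[0.45,-2,0,0,0]]]'>/dev/null; $C;  $P '[[[0.45,-2.5,0,0,0],[0.45,-2.5,0,0,0],[0.45,-2,0,0,0],[0.45,-1,0,0,0],[0.45,0,0,0,0],[0.45,0,0,0,0]]]'>/dev/null; $C
python3 - <<'E'
from h import *
import pickle
c=robot.read_camera("scene");w=robot.read_camera("wrist");pickle.dump(c,open("s7.pkl","wb"));pickle.dump(w,open("w7.pkl","wb"))
cv2.imwrite("pics/f.png",np.hstack([cv2.resize(c["img"][165:240,230:310],(427,400),interpolation=cv2.INTER_CUBIC),cv2.resize(w["img"],(373,400))]))
E
```

```text
ang 28.77 z 0.1167 xy 0.5372 -0.2502 Ftool [-0.6  0.4  0. ] T [-0.03  0.11 -0.01] t 34.80
   M about cup axis 0.03
ang 28.77 z 0.1826 xy 0.4791 -0.2826 Ftool [-0.3 -0.9  0.9] T [-0.09  0.17  0.  ] t 35.60
   M about cup axis -0.09
ang 28.73 z 0.1813 xy 0.4101 -0.3200 Ftool [-0.2  0.3  0.2] T [-0.07  0.15  0.03] t 36.20
   M about cup axis 0.06
```

View pics/f.png

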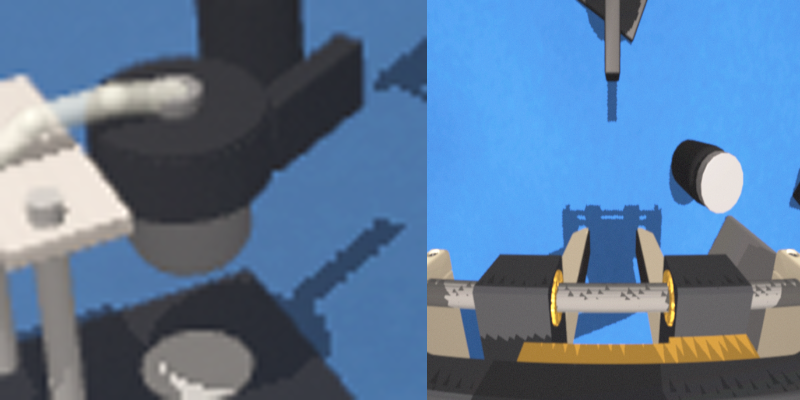

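The picture shows the cup hanging by itself in the ring with the gripper clear. Locked and merely on the shelf differ by only about 1 px here, so I'll measure the underside and handle numerically.

Run:
```python
from h import *
import pickle
c=pickle.load(open("s7.pkl","rb"));g=cv2.GaussianBlur(c["img"],(3,1),0).astype(int)
for u in(262,265,268): print(u,[(v,*g[v,u]) for v in range(203,221)])
m=np.array([.6235,-.204]);T=np.arange(0,6.28,.02)
def low(r,z,u):
    q=np.array([proj(c,[m[0]+r*np.cos(t),m[1]+r*np.sin(t),z]) for t in T]);k=q[:,1]>q[:,1].mean();q=q[k];q=q[np.argsort(q[:,0])];return np.interp(u,q[:,0],q[:,1])
for u in(262,265,268): print(u,"ring",round(low(.0425,.13,u),2),[(z,round(low(.03,z,u),2)) for z in(.086,.088,.09,.092)])
# handle corners for level cup at heading h
w=pickle.load(open("w7.pkl","rb"))
for zu in(.086,.090):
  for h in(28,30,32):
    e=np.array([np.cos(np.radians(h)),np.sin(np.radians(h))]);n=np.array([-e[1],e[0]])
    print(zu,h,"scene",[np.round(proj(c,[*(m-e*x+n*y),zu+zz]),1).tolist() for x,y,zz in((.135,.008,.05),(.135,.008,.01),(.135,-.008,.05),(.061,.008,.01))],"wrist",[np.round(proj(w,[*(m-e*.135+n*y),zu+.05]),1).tolist() for y in(-.008,.008)])
cv2.imwrite("/tmp/x.png",c["img"])
for v in range(168,200,2): print(v,g[v,280:302].sum(1)//3)
```

```text
262 [(203, np.int64(56), np.int64(49), np.int64(50)), (204, np.int64(55), np.int64(49), np.int64(49)), (205, np.int64(55), np.int64(49), np.int64(49)), (206, np.int64(56), np.int64(50), np.int64(49)), (207, np.int64(93), np.int64(92), np.int64(94)), (208, np.int64(96), np.int64(96), np.int64(98)), (209, np.int64(96), np.int64(95), np.int64(98)), (210, np.int64(96), np.int64(95), np.int64(97)), (211, np.int64(96), np.int64(95), np.int64(97)), (212, np.int64(96), np.int64(95), np.int64(97)), (213, np.int64(96), np.int64(95), np.int64(96)), (214, np.int64(96), np.int64(95), np.int64(96)), (215, np.int64(92), np.int64(91), np.int64(93)), (216, np.int64(127), np.int64(102), np.int64(85)), (217, np.int64(166), np.int64(118), np.int64(81)), (218, np.int64(169), np.int64(120), np.int64(81)), (219, np.int64(158), np.int64(112), np.int64(78)), (220, np.int64(83), np.int64(68), np.int64(63))]
265 [(203, np.int64(55), np.int64(49), np.int64(48)), (204, np.int64(55), np.int64(48), np.int64(49)), (205, np.int64(55), np.int64(49), np.int64(48)), (206, np.int64(58), np.int64(52), np.int64(52)), (207
[... 3490 characters left out ...]
3  42  42  45  63
  95 117 122 122]
186 [ 49  47  44  43  43  44  44  43  43  43  43  43  43  43  44  59  90 114
 122 123 122 122]
188 [ 46  46  45  44  44  44  44  44  44  43  43  44  54  83 110 121 122 122
 122 123 123 123]
190 [ 46  47  45  43  43  43  44  43  44  49  67  94 114 121 122 123 123 123
 122 122 121 121]
192 [ 44  45  45  44  44  44  45  54  82 110 121 122 122 123 123 123 123 123
 124 123 122 121]
194 [ 44  44  45  45  50  73 105 120 121 122 122 122 124 124 123 123 123 123
 123 123 123 123]
196 [ 44  46  57  83 111 121 122 123 123 123 122 122 123 123 123 123 122 122
 122 122 121 122]
198 [ 74 108 122 122 122 123 123 123 123 123 123 123 123 122 122 122 123 123
 123 123 122 121]
```

Run:
```python
from h import *
import pickle
from scipy.optimize import least_squares
# Silhouette points (subpixel) of cup bottom + handle, in the initial picture (level, z=0) for calibration
c=pickle.load(open("scene.pkl","rb"));g=c["img"].astype(int)
m=np.array([.604,.194]);h=25.4;T=np.arange(0,6.28,.02)
q=np.array([proj(c,[m[0]+.03*np.cos(t),m[1]+.03*np.sin(t),0]) for t in T]);i=q[:,1].argmax();print("bottom",q[i],"u ext",q[:,0].min(),q[:,0].max())
for u in(346,349,352): print(u,[(v,*g[v,u].tolist()) for v in range(341,352)])
e=np.array([np.cos(np.radians(h)),np.sin(np.radians(h))]);n=np.array([-e[1],e[0]])
for x,y,z in((.135,.008,.05),(.135,.008,.01),(.135,-.008,.05),(.061,.008,.01),(.061,.008,.05)): print((x,y,z),np.round(proj(c,[*(m-e*x+n*y),z]),1))
for v in range(288,324,2): print(v,g[v,358:392].sum(1)//3)
print([ (u,int(g[335,u].sum()//3)) for u in list(range(330,342))+list(range(358,368))])
```

```text
bottom [348.34830425 349.38369937] u ext 333.47723992346556 361.5439313534239
346 [(341, 117, 114, 116), (342, 117, 114, 115), (343, 116, 113, 114), (344, 114, 111, 112), (345, 114, 110, 111), (346, 112, 109, 110), (347, 109, 105, 106), (348, 104, 87, 79), (349, 105, 74, 52), (350, 165, 114, 73), (351, 179, 126, 81)]
349 [(341, 116, 113, 114), (342, 115, 112, 113), (343, 114, 111, 112), (344, 113, 110, 111), (345, 112, 109, 111), (346, 110, 107, 108), (347, 111, 107, 107), (348, 104, 91, 84), (349, 104, 74, 53), (350, 134, 92, 58), (351, 171, 119, 75)]
352 [(341, 113, 110, 112), (342, 112, 109, 110), (343, 111, 108, 109), (344, 109, 105, 107), (345, 108, 104, 105), (346, 106, 102, 103), (347, 105, 100, 101), (348, 104, 83, 72), (349, 105, 73, 49), (350, 164, 114, 73), (351, 177, 125, 79)]
(0.135, 0.008, 0.05) [385.6 287.2]
(0.135, 0.008, 0.01) [383.7 299.4]
(0.135, -0.008, 0.05) [379.4 284.1]
(0.061, 0.008, 0.01) [366.4 319.2]
(0.061, 0.008, 0.05) [367.9 307. ]
288 [126 126 126 127 126 126 126 125 126 126 126 126 128 128 128 126 126 126
 127 126 126 127 127 127 128 127 126 127 127 12
[... 2010 characters left out ...]
6 127 126]
318 [206 205 201 182 144  75  57  50  47  47  46  50  61  84 112 128 128 128
 128 128 128 128 128 128 127 127 127 126 127 127 127 127 127 127]
320 [205 205 204 197 168 122  49  46  48  51  60 100 128 128 127 127 126 127
 126 126 127 126 127 126 126 127 126 127 128 129 128 127 126 126]
322 [204 203 202 191 158 125  78  67  69  70 102 126 128 128 129 128 127 127
 127 127 127 126 126 127 126 126 126 126 127 127 128 127 126 126]
[(330, 127), (331, 126), (332, 126), (333, 123), (334, 103), (335, 100), (336, 105), (337, 109), (338, 112), (339, 114), (340, 116), (341, 118), (358, 126), (359, 115), (360, 104), (361, 93), (362, 85), (363, 76), (364, 76), (365, 104), (366, 126), (367, 126)]
```

The images can't separate shelf from recess at this scale, so I'll settle it mechanically. I'll regrip, find the floor height here, then compare it with the shelf height a few degrees back.

```bash
P="python3 -m pendant"; C="python3 chk.py -4 4 4"
$P '[[[0.45,2,0,0,0],[0.45,2.5,0,0,0],[0.45,2.5,0,0,0],[0.45,2.5,0,0,0],[0.45,2.5,0,0,0],[0.45,1.5,0,0,0],[0.45,1,0,0,0],[0.45,0,0,0.5,0]]]'>/dev/null; $C && $P '[[[0.45,0,0,1.5,0],[0.45,0,0,1.5,0],[0.45,0,0,1.5,0],[0.45,0,0,1.5,0],[0.45,0,0,1,0],[0.45,0,0,0.5,0],[0.45,0,0,0.2,0],[0.45,0,0,0,0]]]'>/dev/null; $C && $P '[[[0,0,0,0,0],[0,0,0,0,0],[0,0,0,0,0],[0,0,0,0,0],[0,0,0,0,0],[0,0,0,0,0],[0,0,0,0,0]]]' 50; $C
```

```text
ang 28.86 z 0.1764 xy 0.5383 -0.2497 Ftool [-0.7 -0.4 -0.2] T [-0.04  0.13  0.01] t 37.10
   M about cup axis -0.02
ang 28.77 z 0.0992 xy 0.5373 -0.2503 Ftool [ 0.  -0.  -0.3] T [-0.06  0.17 -0.  ] t 37.90
   M about cup axis -0.01
t: 38.6
tool_pos: [0.5374, -0.2502, 0.0994]
orientation: [3.043, 0.781, 0.001]
force: [-0.5, 0.2, 2.7]
opening: 0.0157
gripper_force: 50.0
ang 28.78 z 0.0994 xy 0.5374 -0.2502 Ftool [-0.3 -0.4 -2.7] T [0.09 0.08 0.12] t 38.60
   M about cup axis 0.08
```

```bash
P="python3 -m pendant"; C="python3 chk.py -6 10 5"
$P '[[[0,0,0,-0.1,0],[0,0,0,0,0]]]'>/dev/null; $C; $P '[[[0,0,0,-0.1,0],[0,0,0,0,0]]]'>/dev/null; $C && $P '[[[0,0,0,-0.15,0],[0,0,0,-0.15,0],[0,0,0,0,0]]]'>/dev/null; $C && $P '[[[0,0,0,-0.1,0],[0,0,0,-0.1,0],[0,0,0,0,0]]]'>/dev/null; $C && $P '[[[0,0.006,-0.345,0,2],[0,0,0,0,0]]]'>/dev/null; $C && $P '[[[0,0.006,-0.345,0,2],[0,0,0,0,0]]]'>/dev/null; $C && $P '[[[0,0.006,-0.345,0,2],[0,0,0,0,0]]]'>/dev/null; $C && $P '[[[0,0.006,-0.345,0,2],[0,0,0,0,0]]]'>/dev/null; $C && $P '[[[0,0.006,-0.345,0,2],[0,0,0,0,0]]]'>/dev/null; $C
```

```text
ang 28.77 z 0.0996 xy 0.5370 -0.2500 Ftool [1.8 0.6 0.7] T [-0.09 -0.01 -0.04] t 38.80
   M about cup axis 0.02
ang 28.77 z 0.1005 xy 0.5368 -0.2500 Ftool [0.8 0.3 3.6] T [-0.16  0.24 -0.05] t 39.00
   M about cup axis -0.03
ang 28.78 z 0.1040 xy 0.5369 -0.2501 Ftool [ 0.3 -0.1  4.2] T [-0.16  0.39 -0.01] t 39.30
   M about cup axis -0.02
ang 28.78 z 0.1060 xy 0.5369 -0.2501 Ftool [-0.5 -1.3  4.6] T [-0.16  0.55 -0.05] t 39.60
   M about cup axis -0.17
ang 26.74 z 0.1060 xy 0.5354 -0.2471 Ftool [-0.5  0.4  4.5] T [-0.32  0.5  -0.1 ] t 39.80
   M about cup axis -0.06
ang 24.78 z 0.1061 xy 0.5340 -0.2441 Ftool [-0.2  1.   5.3] T [-0.34  0.46 -0.11] t 40.00
   M about cup axis -0.01
ang 22.82 z 0.1061 xy 0.5327 -0.2409 Ftool [0.8 0.8 5.1] T [-0.26  0.45 -0.06] t 40.20
   M about cup axis 0.03
ang 20.84 z 0.1061 xy 0.5314 -0.2377 Ftool [-0.2  0.8  4.4] T [-0.33  0.43 -0.1 ] t 40.40
   M about cup axis -0.02
ang 18.85 z 0.1061 xy 0.5303 -0.2345 Ftool [0.8 0.4 5.3] T [-0.2   0.48 -0.1 ] t 40.60
   M about cup axis -0.06
```

When raised it passes the earlier 25° wall freely. Next I'll find the shelf height here.

```bash
P="python3 -m pendant"; C="python3 chk.py -1 10 5"
$P '[[[0,0,0,0.1,0],[0,0,0,0,0]]]'>/dev/null; $C && $P '[[[0,0,0,0.1,0],[0,0,0,0,0]]]'>/dev/null; $C && $P '[[[0,0,0,0.07,0],[0,0,0,0,0]]]'>/dev/null; $C && $P '[[[0,0,0,0.07,0],[0,0,0,0,0]]]'>/dev/null; $C && $P '[[[0,0,0,0.07,0],[0,0,0,0,0]]]'>/dev/null; $C && $P '[[[0,0,0,0.07,0],[0,0,0,0,0]]]'>/dev/null; $C
```

```text
ang 18.85 z 0.1049 xy 0.5303 -0.2345 Ftool [-0.3  0.1  4.1] T [-0.2   0.47 -0.01] t 40.80
   M about cup axis 0.00
ang 18.80 z 0.1039 xy 0.5303 -0.2344 Ftool [0.6 0.7 5.1] T [-0.23  0.42 -0.04] t 41.00
   M about cup axis 0.03
ang 18.78 z 0.1036 xy 0.5303 -0.2345 Ftool [-0.3  0.1  4.1] T [-0.11  0.41  0.02] t 41.20
   M about cup axis 0.03
ang 18.78 z 0.1033 xy 0.5304 -0.2346 Ftool [-2.1 -1.4 -1.4] T [0.13 0.59 0.08] t 41.40
   M about cup axis -0.05
ang 18.78 z 0.1033 xy 0.5304 -0.2346 Ftool [-2.1 -1.4 -1.4] T [0.13 0.59 0.08] t 41.40
   M about cup axis -0.05
ang 18.78 z 0.1033 xy 0.5304 -0.2346 Ftool [-2.1 -1.4 -1.4] T [0.13 0.59 0.08] t 41.40
   M about cup axis -0.05
```

The shelf is at 0.1034 and the earlier floor was at 0.0997, so it really was the recess (4 mm deeper). I'll go back, lock, and release level.

```bash
P="python3 -m pendant"; C="python3 chk.py -5 10 5"
$P '[[[0,0,0,-0.15,0],[0,0,0,-0.15,0],[0,0,0,0,0]]]'>/dev/null; $C && $P '[[[0,0.006,0.345,0,-2],[0,0.006,0.345,0,-2],[0,0,0,0,0]]]'>/dev/null; $C && $P '[[[0,0.006,0.345,0,-2],[0,0.006,0.345,0,-2],[0,0,0,0,0]]]'>/dev/null; $C && $P '[[[0,0.006,0.345,0,-2],[0,0.003,0.26,0,-1.5],[0,0,0,0,0]]]'>/dev/null; $C && $P '[[[0,0,0,0.15,0],[0,0,0,0.15,0],[0,0,0,0,0]]]'>/dev/null; $C &&  $P '[[[0,0,0,0.15,0],[0,0,0,0.1,0],[0,0,0,0,0]]]'>/dev/null; $C && $P '[[[0,0,0,0.07,0],[0,0,0,0,0]]]'>/dev/null; $C
```

```text
ang 18.77 z 0.1055 xy 0.5302 -0.2344 Ftool [ 1.1 -0.2  4.8] T [-0.22  0.32 -0.05] t 41.70
   M about cup axis -0.07
ang 22.80 z 0.1053 xy 0.5327 -0.2409 Ftool [0.2 0.1 4.5] T [-0.15  0.36  0.08] t 42.00
   M about cup axis 0.09
ang 26.75 z 0.1053 xy 0.5354 -0.2470 Ftool [1.3 0.1 4.2] T [-0.15  0.42  0.09] t 42.30
   M about cup axis 0.10
ang 30.26 z 0.1054 xy 0.5383 -0.2523 Ftool [ 0.1 -0.7  3.9] T [-0.13  0.47  0.05] t 42.60
   M about cup axis -0.02
ang 30.24 z 0.1023 xy 0.5383 -0.2523 Ftool [ 0.4 -1.2  4.4] T [-0.15  0.49  0.03] t 42.90
   M about cup axis -0.09
ang 30.27 z 0.1000 xy 0.5385 -0.2524 Ftool [-0.1 -1.   3.2] T [-0.19  0.46  0.02] t 43.20
   M about cup axis -0.09
ang 30.27 z 0.0996 xy 0.5385 -0.2525 Ftool [-1.2 -0.9  2.2] T [-0.03  0.48  0.04] t 43.40
   M about cup axis -0.05
```

```bash
P="python3 -m pendant"; C="python3 chk.py -4 4 4"
$P '[[[0,0,0,0.04,0],[0,0,0,0,0],[0,0,0,0,0],[0,0,0,0,0]]]' 12 >/dev/null; $C; $P '[[[0.3,0,0,0,0],[0.3,0,0,0,0],[0.3,0,0,0,0],[0.45,0,0,0,0],[0.45,0,0,0,0],[0.45,0,0,-0.3,0],[0.45,0,0,-0.6,0],[0.45,0,0,-0.8,0]]]'>/dev/null; $C; $P '[[[0.45,0,0,-1,0],[0.45,0,0,-1,0],[0.45,0,0,-1,0],[0.45,0,0,-1,0],[0.45,-1,0,-1,0],[0.45,-1.5,0,-1,0],[0.45,-2,0,-0.5,0],[0.45,-2,0,0,0]]]'>/dev/null; $C;  $P '[[[0.45,-2.5,0,0,0],[0.45,-2.5,0,0,0],[0.45,-2,0,0,0],[0.45,-1,0,0,0],[0.45,0,0,0,0],[0.45,0,0,0,0]]]'>/dev/null; $C
python3 - <<'E'
from h import *
import pickle
a=pickle.load(open("s7.pkl","rb"))["img"].astype(int);c=robot.read_camera("scene");b=c["img"].astype(int)
for u in(262,265,268): print(u,b[205:219,u,0].tolist())
d=np.abs(a-b).sum(2)>60;d[:,300:]=0;print("changed px near stand",np.argwhere(d[160:225,240:300]).shape)
t0=pickle.load(open("top.pkl","rb"))["img"].astype(int);t=robot.read_camera("top")["img"].astype(int);e=np.abs(t-t0).sum(2)>90
for n,x,y in(("beaker",316,200),("bottle",145,285),("jar",484,271)): print(n,int(e[y-20:y+20,x-20:x+20].sum()))
E
```

```text
ang 30.28 z 0.0994 xy 0.5387 -0.2526 Ftool [-1.2 -1.7 -1.7] T [0.14 0.44 0.13] t 43.80
   M about cup axis -0.04
ang 30.28 z 0.1164 xy 0.5383 -0.2523 Ftool [0.8 1.  0.8] T [-0.05  0.14  0.01] t 44.60
   M about cup axis 0.11
ang 30.28 z 0.1826 xy 0.4813 -0.2864 Ftool [ 0.3 -0.3  0.2] T [-0.01  0.13  0.04] t 45.40
   M about cup axis 0.01
ang 30.23 z 0.1813 xy 0.4133 -0.3256 Ftool [-0.5 -0.9 -0.4] T [-0.02  0.11 -0.  ] t 46.00
   M about cup axis -0.10
262 [56, 55, 93, 96, 96, 96, 96, 96, 96, 96, 93, 147, 168, 169]
265 [56, 55, 94, 97, 96, 96, 95, 96, 96, 96, 94, 109, 167, 170]
268 [54, 72, 93, 96, 95, 95, 95, 95, 95, 95, 91, 148, 166, 85]
changed px near stand (90, 2)
beaker 0
bottle 0
jar 835
```

Run:
```python
from h import *
import pickle
a=pickle.load(open("scene.pkl","rb"))["img"].astype(int);b=robot.read_camera("scene")["img"].astype(int)
e=np.abs(a-b).sum(2)>90;print("jar scene diff",int(e[148:188,266:288].sum()),np.argwhere(e[148:188,266:288])[:,1].min(initial=99),"cap",int(e[146:160,266:288].sum()))
robot.close_job()
```

```text
jar scene diff 8 20 cap 0
the job is handed in; nothing more can be done
```

The strainer cup hangs by itself in the washer's head, with its lugs about 4 mm below the shelf in the locking recesses; the gripper is clear, the beaker, bottle and jar are where they stood, and the job was handed in at about 46 s.

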